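# Open the large control box

## Task

Open the larger of the two grey control boxes: take its cover plate by the handle, lift it off its two brass pins and lay it flat, handle up, in the middle of the square black rubber pad. Set it down, do not drop it, and leave the smaller box closed.

Things in the scene. Friction and masses are not known exactly. Their poses are not given: they have to be found in the camera images.
- large_grip (a point): Centre of the black handle bar (64 mm along x, 14 thick in y, 14 high, on a post at each end) over the middle of the larger box's loose cover, an aluminium plate 136 x 96 x 5 mm, 0.25 kg, with two 12 mm holes that sit loosely over the pins. The point is 30 mm above the plate's upper face, 35 mm above its underside, 7 mm below the bar's top. Axes: the plate's, z up.
- large_box: The larger control box: grey steel, 130 x 90 mm (x, y), 50 mm high, open on top, screwed to the bench. Two upright brass pins, 6 mm thick, stand 50 mm either side of its centre along x and rise 15 mm above the rim (10 mm above the seated plate). Origin: centre of its underside; z up.
- pad: Square black rubber pad, 200 x 200 mm, 4 mm thick, fixed to the bench. Origin: centre of its underside; its upper face is 4 mm higher. z up.
- small_grip (a point): Centre of the handle bar (36 mm long) on the square 86 x 86 mm cover of the smaller box, a housing 80 x 80 x 40 mm of the same make; to be left alone. Like the other, 35 mm above the underside of its plate.
There are look-alikes about, which are no part of the job. Leave any pink look-alike of the large_box alone. What is shaped like the part that bears large_grip but pink is not meant.

How it is judged (in metres and radians):
On the way, in this order (a step that is already met when the one before it is completed fails the run):
1. the large cover is lifted clear of its pins (its underside more than 20 mm above the box's rim) (z of large_grip in the frame of large_box above 0.105 m), for 0.1 s.
2. the cover is brought down to less than 20 mm above the pad while still held by the fingers (z of large_grip in the frame of pad below 0.059 m and horizontal distance between large_grip and pad below 0.05 m and contact force between the fingers and large_cover above 0.5 N), for 0.04 s.
At the end, for the whole second after the job is handed in: The large cover lies flat on the rubber pad, handle up (within 7 degrees of level), its middle within 35 mm of the pad's middle, any way round; the small cover is still on its box, within 15 mm of where it was (horizontal distance between large_grip and pad below 0.035 m and z of large_grip in the frame of pad between 0.032 and 0.046 m and angle between large_grip's own z axis and vertical below 0.12 rad and distance of small_grip from where it was at the start of the episode below 0.015 m); the robot touches nothing.
It fails at once if the small box's cover is moved by more than 15 mm (distance of small_grip from where it was at the start of the episode above 0.015 m).
It also fails if it takes over 38 s, if anything falls off the work surface, if the arm or the gripper's body presses on something with over 40 N, if the wrist force passes 120 N, or if a joint passes its speed limit or range.

## Robot

A 6-joint arm with a two-finger parallel gripper is mounted at the origin on the work surface. World frame = base frame: x ahead of the robot, y to its left, z up, the work surface at z = 0. Lengths are in mm, angles in rad, forces in N, time in s.
With the tool pointing down it reaches from about 250 to 775 mm from the base axis. Payload 4 kg.
Tool frame: the origin (TCP) lies at the very end of the fingers, on their centre line; the grasp point (between the pads) lies 19 mm behind it; z points along the fingers, y is the line along which they close (so a half turn about z gives the same grasp; the last joint's range is limited). The gripper opens to 85 mm and grips with 20 to 120 N. Pads are 22 mm wide; open, the fingers measure 114 mm over their backs; the gripper's body (76 mm by 85 mm) begins 54 mm behind the grasp point. The pads swing forward as they close: fully open they stand 13 mm farther back than shut.
Start: joints at [1.209, 0.087, 1.371, -0, 1.684, -0.103], TCP at [140.765, 531.698, 231.341] pointing down, gripper open.
Joint ranges: [-3.1, 3.1], [-0.76, 2.03], [0.27, 2.55], [-1.08, 4.22], [0.17, 2.65], [-2.57, 2.57]. Speed limits (rad/s): [2.79, 2.79, 3.14, 3.14, 3.14, 3.14].

## Interface

Orientations are given as [roll, pitch, yaw] about the fixed x, y, z axes, in that order (R = Rz(yaw) Ry(pitch) Rx(roll)).
In Python, from workcell import status, get_image, order gives the robot as it stands.
- The arm moves only by the tool drive_tool, never from a script. Its argument "commands" is a list of rows, each a list of 3 entries, a list of its own where there are three numbers: the turn, a rotation vector about the tool's x, y, z in degrees, then the shift along the tool's x, y, z in m, then the opening, from -1 (shut) to 1 (fully open). A call has 1 to 10 rows; each row shifts and turns the commanded pose from where the row before left it, along the tool's axes as they then stand; what a row does not reach is not made up. A row lasts 1/12 s, in which the tool goes at most 41.7 mm and 7.16 degrees, less where a joint would pass 70% of its speed; a pose out of reach is approached as far as the arm can. A call with a gripper value outside its range is refused whole. The fingers move at their own pace and stop on an object; "grip_force" is the grip in N (left out, the last holds). Time passes only in rows, so rows that do not move let the fingers close. It gives the time, the measured TCP pose, the force, the opening and the grip force at its end, in the units of the state.
- status.get_state(): the state, without advancing time (a new reading comes with each control period).
- get_image(name): name is "scene" or "top" or "wrist"; returns a dict with "frame" (384x512x3 uint8, red, green, blue), "fx", "fy", "cx", "cy" (pixels), "dist_coeffs" ([k1, k2, p1, p2, k3] as OpenCV has them; the pictures are not rectified), "eye" and "attitude" of the camera in the world; the wrist camera has in their place "hand_eye" (4x4, takes a point from camera to tool coordinates, whose origin is the TCP and whose axes are the flange's). Camera axes: x right, y up, looking along -z (the intrinsics and any distortion apply to the point x, -y, -z); pixel columns grow to the right and rows downward; lengths in mm; the calibration is good to about 2 mm. A picture is of the moment at which its call begins: read the wrist's pose just before it. There is no depth.
- order.sign_off(): hands the job in; it is judged then, once.
The state is a dict: "time": time; "qpos": joint angles; "joint_velocities": joint speeds; "joint_efforts": joint torques, N m; "tool_pos": TCP position; "tcp_rot": TCP orientation; "ft_force": force on the tool from outside, world axes, zero at the start; "moment": the same for the moment, N m; "opening": finger opening in mm; "grip_force": force on a finger pad.
Only numpy, scipy, OpenCV 4.12 (cv2) and the standard library are available. Lean on these libraries where they do the work, as an engineer would, in place of code of your own. Each camera call takes 0.05 s, during which the arm holds its last target. There are 200 camera calls.

## Working session

There is one attempt and no reset: what is moved stays moved. The work goes in short steps, Python scripts to look and compute and a tool call to move; the robot and the scene stay as the last step left them, time stands still between calls to the robot, and variables do not carry over. Pictures are saved under pics/ and viewed, at most 10 in all, crops included, and the job is handed in when it is done.

Besides the shell and the picture viewer there is one more tool, called after "Emit:" as a command line: name --argument value ..., lists and objects as JSON in quotes. drive_tool: Moves the arm, as the interface text tells. Its arguments: {"type":"object","properties":{"commands":{"type":"array","items":{"type":"array"}},"grip_force":{"type":"number"}},"required":["commands"]}

```bash
mkdir -p pics; cat > h.py <<'E'
import numpy as np, cv2, sys
sys.path.insert(0,'.')
from workcell import status,get_image,order
from scipy.spatial.transform import Rotation as R
import json
def grab(n,save):
    s=status.get_state(); d=get_image(n)
    cv2.imwrite(f'pics/{save}.png',cv2.cvtColor(d['frame'],cv2.COLOR_RGB2BGR))
    c={k:(v.tolist() if hasattr(v,'tolist') else v) for k,v in d.items() if k!='frame'}
    c['tp']=list(map(float,s['tool_pos'])); c['tr']=list(map(float,s['tcp_rot']))
    json.dump(c,open(f'pics/{save}.json','w'));return c
def ray(c,u,v):
    K=np.array([[c['fx'],0,c['cx']],[0,c['fy'],c['cy']],[0,0,1.]])
    p=cv2.undistortPoints(np.array([[[u,v]]],float),K,np.array(c['dist_coeffs'],float))[0,0]
    d=np.array([p[0],-p[1],-1.])
    if 'hand_eye' in c:
        T=np.eye(4);T[:3,:3]=R.from_euler('xyz',c['tr']).as_matrix();T[:3,3]=c['tp']
        T=T@np.array(c['hand_eye']);return T[:3,3],T[:3,:3]@d
    a=np.array(c['attitude'],float)
    M=a if a.shape==(3,3) else R.from_euler('xyz',a).as_matrix() if a.size==3 else None
    return np.array(c['eye'],float),M@d
def at(c,u,v,z):
    o,d=ray(c,u,v);return (o+d*(z-o[2])/d[2]).round(1)
def load(n): return json.load(open(f'pics/{n}.json'))
E
python3 - <<'E'
from h import *
for n in('top','scene'):
    print(grab(n,n+'0'))
a,b=cv2.imread('pics/top0.png'),cv2.imread('pics/scene0.png')
print(status.get_state())
E
```

```text
{'fx': 367.5111215361942, 'fy': 367.5111215361942, 'cx': 255.77628868891915, 'cy': 196.42274212035102, 'dist_coeffs': [-0.030355501418454327, 0.0, 0.0, 0.0, 0.0], 'eye': [301.9701023685264, -96.56250328014843, 1136.3791137751823], 'attitude': [0.1458907426896916, 0.0200850592547428, -1.5933287059464094], 'tp': [140.5574375411, 531.2152220392984, 230.10489018091968], 'tr': [-3.139326185971042, -0.00027028137462270507, 2.8828232815815347]}
{'fx': 350.2186677535802, 'fy': 350.2186677535802, 'cx': 248.93280456596855, 'cy': 188.8154253662504, 'dist_coeffs': [-0.1018589879085708, 0.0, 0.0, 0.0, 0.0], 'eye': [1251.4701276180926, 210.27970662896686, 831.5311303971306], 'attitude': [0.841387236800865, -0.01824054906974948, 1.969995331821534], 'tp': [140.57368600546866, 531.2091354110004, 230.14446035325642], 'tr': [-3.139390618953131, -0.00023593336175409263, 2.882808860204076]}
{'time': 0.1, 'qpos': array([ 1.20887170e+00,  8.78961259e-02,  1.37213447e+00,  4.61115324e-06,
        1.68360432e+00, -1.03102814e-01]), 'joint_velocities': array([ 1.08852492e-03,  2.68771887e-04, -2.15757256e-03, -1.00380331e-03,
       -8.61954080e-06, -1.14025719e-03]), 'joint_efforts': array([ 2.18407513e-03, -3.53013575e+01, -3.14218819e+01, -1.11867153e-04,
        7.95519445e-03,  5.35165981e-06]), 'tool_pos': array([140.60958472, 531.24920449, 230.23206206]), 'tcp_rot': array([-3.13956171e+00, -2.14748124e-04,  2.88277113e+00]), 'ft_force': array([ 1.11156403, -0.4840079 ,  0.0988416 ]), 'moment': array([0.01891277, 0.0269526 , 0.02345105]), 'grip_force': 0.0, 'opening': 85.17548217620475}
```

View pics/top0.png

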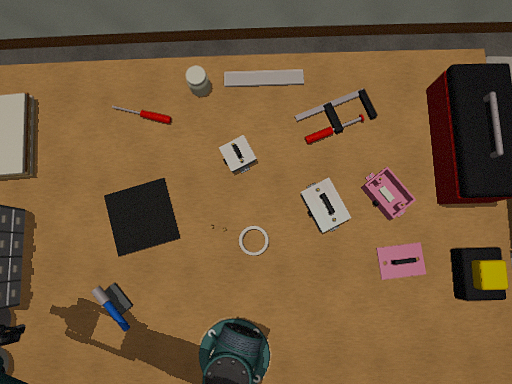

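View pics/scene0.png

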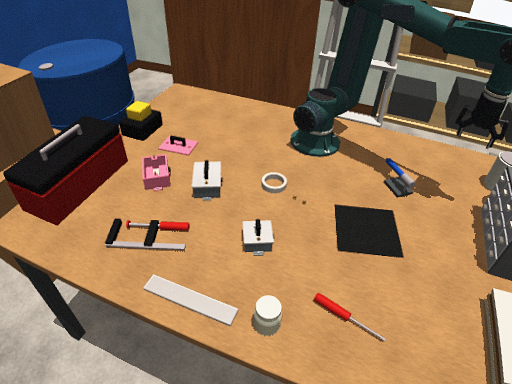

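The top view shows four box-like things: the white/grey box with the larger cover at (326,205), the smaller one at (238,154), a pink open box at (388,193), and a pink cover at (401,261). The one at (326,205) fits: it is grey and the larger of the two. The pad is at (142,216). I'll confirm with an enlarged crop and measure.

```bash
python3 - <<'E'
from h import *
c=load('top0')
i=cv2.imread('pics/top0.png')
cv2.imwrite('pics/crop.png',cv2.resize(i[130:250,210:360],None,fx=5,fy=5,interpolation=cv2.INTER_CUBIC))
g=cv2.cvtColor(i,cv2.COLOR_BGR2GRAY)
def quad(mask,seed):
    n,l,st,ce=cv2.connectedComponentsWithStats(mask.astype(np.uint8))
    k=l[seed[1]-3:seed[1]+4,seed[0]-3:seed[0]+4]; k=np.bincount(k[k>0]).argmax()
    ct=cv2.findContours((l==k).astype(np.uint8),0,1)[0][0]
    return cv2.boxPoints(cv2.minAreaRect(ct))
b=i.astype(int)
q=quad((g<60),(142,216)); P=np.array([at(c,u,v,4) for u,v in q]); print('pad',P.mean(0),P, np.linalg.norm(P-np.roll(P,1,0),axis=1))
w=(g>150)&(b.max(2)-b.min(2)<25)
q=quad(w,(318,195)); P=np.array([at(c,u,v,55) for u,v in q]); print('lg',q,P.mean(0),P, np.linalg.norm(P-np.roll(P,1,0),axis=1))
m=(g<60); m[:, :300]=0;m[:,355:]=0;m[:180]=0;m[225:]=0
ct=max(cv2.findContours(m.astype(np.uint8),0,1)[0],key=cv2.contourArea)
r=cv2.minAreaRect(ct);P=np.array([at(c,u,v,90) for u,v in cv2.boxPoints(r)]);print('bar',r,P.mean(0),P,np.linalg.norm(P-np.roll(P,1,0),axis=1))
print('small',at(c,238,154,75))
E
```

```text
pad [415.45 282.55   4.  ] [[488.3 410.2   4. ]
 [536.9 211.6   4. ]
 [342.  157.5   4. ]
 [294.6 350.9   4. ]] [202.57388775 204.46006945 202.26917709 199.12388104]
lg [[300.43362 191.72348]
 [328.3638  176.59464]
 [350.35037 217.18524]
 [322.4202  232.31409]] [ 432.675 -283.625   55.   ] [[ 472.1 -211.5   55. ]
 [ 515.7 -296.8   55. ]
 [ 392.6 -355.2   55. ]
 [ 350.3 -271.    55. ]] [135.5562245   95.79692062 136.25039449  94.22807437]
bar ((326.706787109375, 203.3905487060547), (21.938735961914062, 5.874590873718262), 62.10273361206055) [ 430.975 -281.525   90.   ] [[ 455.5 -260.6   90. ]
 [ 463.1 -275.9   90. ]
 [ 406.4 -302.4   90. ]
 [ 398.9 -287.2   90. ]] [62.53894786 17.08361788 62.58705937 16.94963126]
small [587.2 -28.8  75. ]
```

View pics/crop.png

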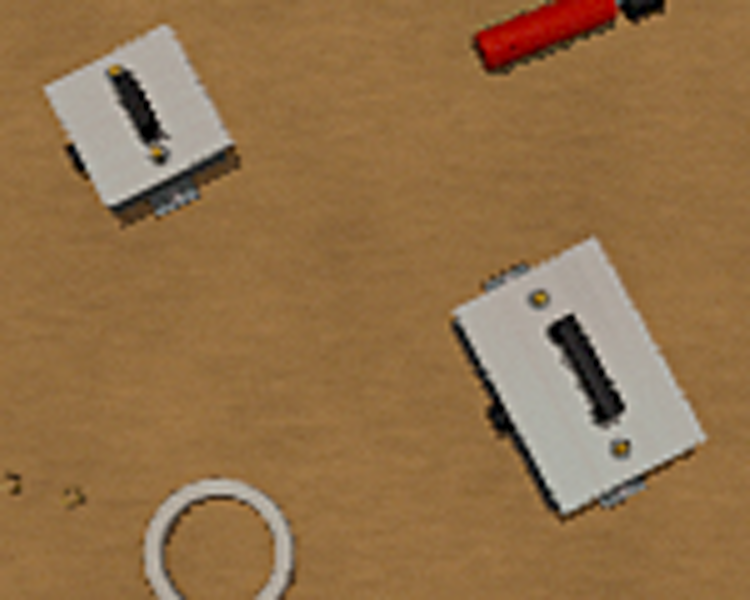

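The crop confirms two grey boxes with brass pins. The larger one (lower right) measures 136 x 95 mm against 136 x 96 given. Its bar centre is about (432,-283), with its axis at about 25.6°. The pad measures about 202 mm square, centred at (415,283). I'll move above the large box.

Emit:
drive_tool --commands '[[[0,0,0],[-0.0196,-0.0285,0.001],1],[[0,0,0],[-0.0196,-0.0285,0.001],1],[[0,0,0],[-0.0196,-0.0285,0.001],1],[[0,0,0],[-0.0196,-0.0285,0.001],1],[[0,0,0],[-0.0196,-0.0285,0.001],1],[[0,0,0],[-0.0196,-0.0285,0.001],1],[[0,0,0],[-0.0196,-0.0285,0.001],1],[[0,0,0],[-0.0196,-0.0285,0.001],1],[[0,0,0],[-0.0196,-0.0285,0.001],1],[[0,0,0],[-0.0196,-0.0285,0.001],1]]'

```text
time: 0.93
tool_pos: [257.1, 204.4, 220.9]
tcp_rot: [-3.141, 0.0, 2.884]
ft_force: [1.0, 0.5, 0.0]
opening: 84.9
grip_force: 0.0
```

Emit:
drive_tool --commands '[[[0,0,0],[-0.0196,-0.0285,0.001],1],[[0,0,0],[-0.0196,-0.0285,0.001],1],[[0,0,0],[-0.0196,-0.0285,0.001],1],[[0,0,0],[-0.0196,-0.0285,0.001],1],[[0,0,0],[-0.0196,-0.0285,0.001],1],[[0,0,0],[-0.0196,-0.0285,0.001],1],[[0,0,0],[-0.0196,-0.0285,0.001],1],[[0,0,0],[-0.0196,-0.0285,0.001],1],[[0,0,0],[-0.0196,-0.0285,0.001],1],[[0,0,0],[-0.0196,-0.0285,0.001],1]]'

```text
time: 1.77
tool_pos: [373.7, -121.4, 210.8]
tcp_rot: [3.141, -0.0, 2.882]
ft_force: [1.2, 0.1, 0.6]
opening: 85.1
grip_force: 0.0
```

Emit:
drive_tool --commands '[[[0,0,0],[-0.0196,-0.0285,0.001],1],[[0,0,0],[-0.0196,-0.0285,0.001],1],[[0,0,0],[-0.0196,-0.0285,0.001],1],[[0,0,0],[-0.0196,-0.0285,0.001],1],[[0,0,0],[-0.0196,-0.0285,0.001],1],[[0,0,7],[0,0,0],1],[[0,0,7],[0,0,0],1],[[0,0,7],[0,0,0],1],[[0,0,7],[0,0,0],1],[[0,0,7],[0,0,0],1]]'

```text
time: 2.6
tool_pos: [431.8, -282.4, 205.4]
tcp_rot: [-3.141, -0.002, 2.266]
ft_force: [-0.6, 0.3, 0.0]
opening: 84.9
grip_force: 0.0
```

Emit:
drive_tool --commands '[[[0,0,7],[0,0,0],1],[[0,0,7],[0,0,0],1],[[0,0,7],[0,0,0],1],[[0,0,7],[0,0,0],1],[[0,0,7],[0,0,0],1],[[0,0,7],[0,0,0],1],[[0,0,7],[0,0,0],1],[[0,0,7],[0,0,0],1],[[0,0,7],[0,0,0],1],[[0,0,7],[0,0,0],1]]'

```text
time: 3.43
tool_pos: [431.8, -282.2, 205.6]
tcp_rot: [-3.14, -0.0, 1.044]
ft_force: [0.8, -0.3, 0.3]
opening: 85.3
grip_force: 0.0
```

Emit:
drive_tool --commands '[[[0,0,7],[0,0,0],1],[[0,0,7],[0,0,0],1],[[0,0,7],[0,0,0],1],[[0,0,7],[0,0,0],1],[[0,0,7],[0,0,0],1],[[0,0,0],[0,0,0],1],[[0,0,0],[0,0,0],1]]'

```text
time: 4.02
tool_pos: [431.9, -282.3, 205.8]
tcp_rot: [-3.141, 0.0, 0.442]
ft_force: [-0.1, 0.8, 0.4]
opening: 85.2
grip_force: 0.0
```

```bash
python3 - <<'E'
from h import *
c=grab('wrist','w1'); print(c)
E
```

```text
{'fx': 300.31745132890904, 'fy': 300.31745132890904, 'cx': 259.2955076607482, 'cy': 189.75237476245778, 'dist_coeffs': [0.00654856635423391, 0.0, 0.0, 0.0, 0.0], 'hand_eye': [[-0.00025678299364946154, 0.9576126007242568, 0.28805909289001363, 72.58630090491702], [0.9999999657171337, 0.0002606663338579561, 2.487551733729088e-05, -0.9924191420165873], [-5.126619882642935e-05, 0.2880590894021324, -0.9576126348292348, -143.78928267275592], [0.0, 0.0, 0.0, 1.0]], 'tp': [431.9055804330119, -282.32982880562827, 205.7905235297901], 'tr': [-3.1406387476696906, 0.0003276815250652376, 0.44239314987523515]}
```

View pics/w1.png

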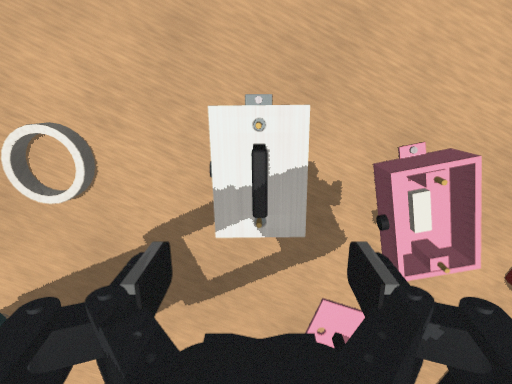

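The wrist view shows the grey cover centred, with corners at about (209,107), (309,105), (306,237) and (215,237), and the bar top from (259,145) to (259,217). The pink open box is to the right and stays clear.

```bash
python3 - <<'E'
from h import *
c=load('w1')
P=np.array([at(c,u,v,55) for u,v in[(209,107),(309,105),(306,237),(215,237)]]);print(P.mean(0),np.linalg.norm(P-np.roll(P,1,0),axis=1))
for a,b in((0,3),(1,2)): d=P[a]-P[b];print(np.degrees(np.arctan2(d[1],d[0])))
M=P.mean(0)
B=np.array([at(c,259.5,145,92),at(c,259.5,217,85)]);print(B,B.mean(0)); d=B[0]-B[1];print(np.degrees(np.arctan2(d[1],d[0])),np.linalg.norm(d))
Rm=R.from_euler('xyz',c['tr']).as_matrix()
for T in (M,B.mean(0)): print((Rm.T@(np.r_[T[:2],66]-c['tp'])).round(1))
E
```

```text
[ 430.45 -282.25   55.  ] [134.73306944  94.45189252 136.57950066  97.78445684]
25.30976685162627
26.715138009983633
[[ 463.3 -266.5   92. ]
 [ 400.8 -296.    85. ]] [ 432.05 -281.25   88.5 ]
25.267310500338994 69.46581893276722
[ -1.2  -0.6 139.8]
[  0.6  -0.8 139.8]
```

Everything agrees to about 1 mm, so I'll descend 140 mm and close.

Emit:
drive_tool --commands '[[[0,0,0],[0,-0.0005,0.02],1],[[0,0,0],[0,0,0.02],1],[[0,0,0],[0,0,0.02],1],[[0,0,0],[0,0,0.02],1],[[0,0,0],[0,0,0.02],1],[[0,0,0],[0,0,0.02],1],[[0,0,0],[0,0,0.01],1],[[0,0,0],[0,0,0.005],1],[[0,0,0],[0,0,0.004],1],[[0,0,0],[0,0,0],1]]'

```text
time: 4.9
tool_pos: [432.0, -282.1, 67.3]
tcp_rot: [-3.142, -0.0, 0.44]
ft_force: [-0.1, 0.4, -0.2]
opening: 85.5
grip_force: 0.0
```

Emit:
drive_tool --commands '[[[0,0,0],[0,0,0],-1],[[0,0,0],[0,0,0],-1],[[0,0,0],[0,0,0],-1],[[0,0,0],[0,0,0],-1],[[0,0,0],[0,0,0],-1],[[0,0,0],[0,0,0],-1],[[0,0,0],[0,0,0],-1],[[0,0,0],[0,0,0],-1],[[0,0,0],[0,0,0],-1],[[0,0,0],[0,0,0],-1]]' --grip_force 60

```text
time: 5.73
tool_pos: [432.2, -282.2, 67.8]
tcp_rot: [3.141, -0.0, 0.439]
ft_force: [-0.2, -0.1, 3.5]
opening: 12.9
grip_force: 59.4
```

Emit:
drive_tool --commands '[[[0,0,0],[0,0,-0.005],-1],[[0,0,0],[0,0,-0.008],-1],[[0,0,0],[0,0,-0.01],-1],[[0,0,0],[0,0,-0.01],-1],[[0,0,0],[0,0,-0.01],-1],[[0,0,0],[0,0,-0.015],-1],[[0,0,0],[0,0,-0.015],-1],[[0,0,0],[0,0,-0.015],-1],[[0,0,0],[0,0,-0.01],-1],[[0,0,0],[0,0,0],-1]]'

```text
time: 6.57
tool_pos: [433.3, -283.1, 169.1]
tcp_rot: [3.136, -0.003, 0.439]
ft_force: [0.2, 0.7, -2.2]
opening: 12.9
grip_force: 58.7
```

```bash
python3 - <<'E'
from h import *
c=grab('wrist','w2'); print(c['tp'],c['tr'],status.get_state()['opening'])
E
```

```text
[433.28569308514693, -283.14632078023686, 169.08801994171753] [3.135636631222453, -0.0029223233699493534, 0.43932648551160347] 12.90099263522135
```

View pics/w2.png

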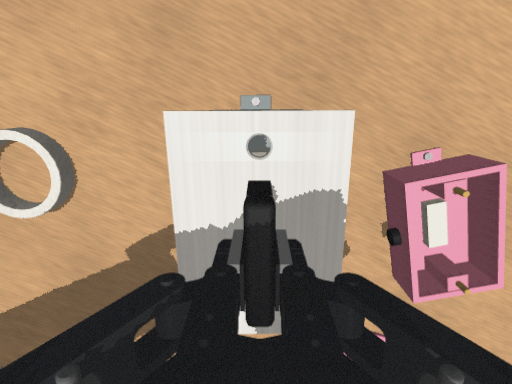

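The cover is held and level, and the hole at (259,146) is clear of its pin. Now to the pad.

Emit:
drive_tool --commands '[[[0,0,0],[0.0051,-0.0118,0],-1],[[0,0,0],[0.0051,-0.0118,0],-1],[[0,0,0],[0.0102,-0.0236,0],-1],[[0,0,0],[0.0102,-0.0236,0],-1],[[0,0,0],[0.0102,-0.0236,0],-1],[[0,0,0],[0.0102,-0.0236,0],-1],[[0,0,0],[0.0102,-0.0236,0],-1],[[0,0,0],[0.0102,-0.0236,0],-1],[[0,0,0],[0.0102,-0.0236,0],-1],[[0,0,0],[0.0102,-0.0236,0],-1]]'

```text
time: 7.45
tool_pos: [423.1, -48.2, 164.1]
tcp_rot: [-3.14, 0.001, 0.44]
ft_force: [0.3, 0.4, -2.4]
opening: 12.8
grip_force: 58.7
```

Emit:
drive_tool --commands '[[[0,0,0],[0.0102,-0.0236,0],-1],[[0,0,0],[0.0102,-0.0236,0],-1],[[0,0,0],[0.0102,-0.0236,0],-1],[[0,0,0],[0.0102,-0.0236,0],-1],[[0,0,0],[0.0102,-0.0236,0],-1],[[0,0,0],[0.0102,-0.0236,0],-1],[[0,0,0],[0.0102,-0.0236,0],-1],[[0,0,0],[0.0102,-0.0236,0],-1],[[0,0,0],[0.0102,-0.0236,0],-1],[[0,0,0],[0.0102,-0.0236,0],-1]]'

```text
time: 8.28
tool_pos: [414.5, 208.0, 164.1]
tcp_rot: [-3.141, 0.002, 0.44]
ft_force: [0.4, -0.4, -2.5]
opening: 12.9
grip_force: 58.7
```

Emit:
drive_tool --commands '[[[0,0,0],[0.0102,-0.0236,0],-1],[[0,0,0],[0.0102,-0.0236,0],-1],[[0,0,0],[0.0051,-0.0118,0],-1],[[0,0,0],[0.0051,-0.0118,0],-1],[[0,0,0],[0,0,0],-1],[[0,0,0],[0,0,0],-1]]'

```text
time: 8.78
tool_pos: [413.5, 283.2, 164.7]
tcp_rot: [3.141, 0.002, 0.44]
ft_force: [-0.6, -0.5, -2.4]
opening: 12.7
grip_force: 58.8
```

```bash
python3 - <<'E'
from h import *
c=grab('scene','s2');s=status.get_state();print(s['tool_pos'],s['tcp_rot'],s['opening'])
Rm=R.from_euler('xyz',s['tcp_rot']).as_matrix()
print((Rm.T@(np.array([415.5,282.5,21.5])-s['tool_pos'])).round(1))
i=cv2.imread('pics/s2.png');cv2.imwrite('pics/s2c.png',cv2.resize(i[80:330,190:490],None,fx=2,fy=2))
E
```

```text
[413.74227642 282.71660191 164.88244152] [3.14078362e+00 1.26951780e-03 4.39354425e-01] 13.097798725574291
[  1.7   0.8 143.4]
```

View pics/s2c.png

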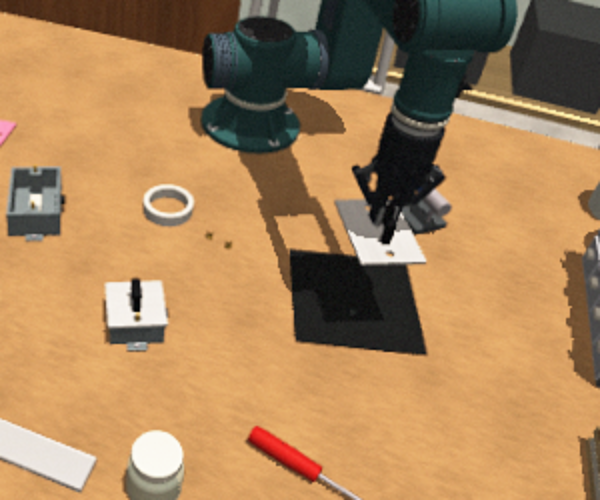

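The scene shows the large box open, the small box closed, and the cover held over the pad with its shadow on it. Lowering to about z 24, then feeling for contact.

Emit:
drive_tool --commands '[[[0,0,0],[0.001,0,0.015],-1],[[0,0,0],[0,0,0.02],-1],[[0,0,0],[0,0,0.02],-1],[[0,0,0],[0,0,0.02],-1],[[0,0,0],[0,0,0.02],-1],[[0,0,0],[0,0,0.015],-1],[[0,0,0],[0,0,0.01],-1],[[0,0,0],[0,0,0.01],-1],[[0,0,0],[0,0,0.005],-1],[[0,0,0],[0,0,0],-1]]'

```text
time: 9.67
tool_pos: [414.6, 283.1, 29.4]
tcp_rot: [3.141, 0.002, 0.439]
ft_force: [-0.1, 0.5, -2.7]
opening: 12.8
grip_force: 58.8
```

Emit:
drive_tool --commands '[[[0,0,0],[0,0,0.002],-1],[[0,0,0],[0,0,0.002],-1],[[0,0,0],[0,0,0.002],-1],[[0,0,0],[0,0,0],-1],[[0,0,0],[0,0,0],-1]]'

```text
time: 10.08
tool_pos: [415.2, 283.9, 24.6]
tcp_rot: [-3.142, -0.001, 0.439]
ft_force: [0.8, -0.8, -2.6]
opening: 13.0
grip_force: 58.8
```

Emit:
drive_tool --commands '[[[0,0,0],[0,0,0.001],-1],[[0,0,0],[0,0,0.001],-1],[[0,0,0],[0,0,0],-1],[[0,0,0],[0,0,0],-1]]'

```text
time: 10.42
tool_pos: [415.0, 283.7, 22.3]
tcp_rot: [-3.142, 0.0, 0.439]
ft_force: [0.1, -0.8, -2.5]
opening: 12.8
grip_force: 58.8
```

Emit:
drive_tool --commands '[[[0,0,0],[0,0,0.001],-1],[[0,0,0],[0,0,0],-1],[[0,0,0],[0,0,0],-1]]'

```text
time: 10.67
tool_pos: [415.2, 283.9, 21.8]
tcp_rot: [-3.141, -0.001, 0.439]
ft_force: [-0.5, 0.1, 0.9]
opening: 12.7
grip_force: 59.2
```

It has touched down: the force went from -2.5 to +0.9 N. Releasing, then rising straight up.

Emit:
drive_tool --commands '[[[0,0,0],[0,0,0],-0.4],[[0,0,0],[0,0,0],-0.4],[[0,0,0],[0,0,0],0],[[0,0,0],[0,0,0],0.4],[[0,0,0],[0,0,0],0.4],[[0,0,0],[0,0,0],0.4],[[0,0,0],[0,0,0],0.4],[[0,0,0],[0,0,0],0.4]]'

```text
time: 11.33
tool_pos: [415.1, 283.8, 21.3]
tcp_rot: [-3.142, -0.0, 0.439]
ft_force: [-0.6, -0.1, -0.8]
opening: 59.7
grip_force: 0.0
```

Emit:
drive_tool --commands '[[[0,0,0],[0,0,-0.005],0.4],[[0,0,0],[0,0,-0.01],0.4],[[0,0,0],[0,0,-0.02],0.4],[[0,0,0],[0,0,-0.02],0.4],[[0,0,0],[0,0,-0.02],0.4],[[0,0,0],[0,0,-0.02],0.4],[[0,0,0],[0,0,-0.02],0.4],[[0,0,0],[0,0,-0.02],0.4],[[0,0,0],[0,0,-0.01],0.4],[[0,0,0],[0,0,0],0.4]]'

```text
time: 12.17
tool_pos: [416.7, 284.7, 170.3]
tcp_rot: [-3.141, -0.007, 0.439]
ft_force: [0.8, 0.5, 0.4]
opening: 59.8
grip_force: 0.0
```

```bash
python3 - <<'E'
from h import *
c=grab('wrist','w3'); print(c['tp'],c['tr'])
E
```

```text
[416.712336573155, 284.6527915778693, 170.34590604067176] [-3.141173850722261, -0.0074203264393677415, 0.43937847573072664]
```

View pics/w3.png

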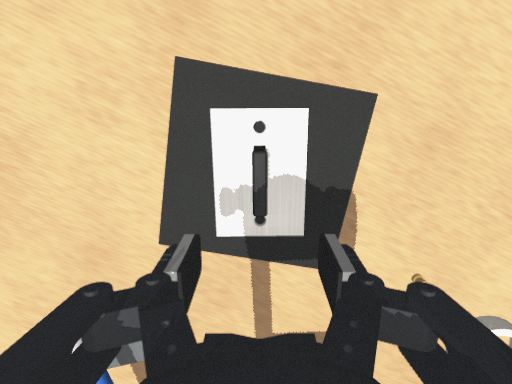

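The cover lies flat, handle up, in the middle of the pad: cover corners run from (211,108) to (305,236), pad corners from (176,57) to (377,94) and (160,243). The gripper is clear.

```bash
python3 - <<'E'
from h import *
c=load('w3')
P=np.array([at(c,*p,9) for p in[(211,108),(308,108),(305,236),(216,237)]]).mean(0)
Q=np.array([at(c,*p,4) for p in[(160,243),(377,94)]]).mean(0);print(P,Q)
if np.linalg.norm((P-Q)[:2])<20: print(order.sign_off())
E
```

```text
[413.675 283.575   9.   ] [415.25 283.5    4.  ]
the job is handed in; nothing more can be done
None
```

The large cover is off its box and lies flat, handle up, about 2 mm from the middle of the pad by the last camera measurement; I never moved the arm near the small box, and the job is handed in at about 12 s.

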